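# Pin the hold-down bar of a tube-rack carrier

### The arm

A 7-joint arm with a two-finger parallel gripper is mounted at the origin on a cart in front of the work surface, level with it; the furniture and walls round the work are solid. World frame = base frame: x ahead of the robot, y to its left, z up, the work surface at z = 0. Lengths are in mm, angles in rad, forces in N, time in s.
With the tool pointing down it reaches from about 425 to 825 mm from the base axis. Payload 3.6 kg.
Tool frame: the origin (TCP) lies on the front face of the gripper's body, between the roots of the fingers; the fingertips stand 84 mm ahead of it and the grasp point (between the pads) lies 65 mm ahead of it; y points along the fingers, z is the direction in which the jaws open and shut, and the axes are right-handed (so a half turn about y gives the same grasp; the last joint's range is limited). The gripper opens to 93 mm and grips with 3 to 60 N. Pads are 15 mm wide; open, the fingers measure 128 mm over their backs; the gripper's body (75 mm by 188 mm) begins 65 mm behind the grasp point.
Start: joints at [1.145, 0.615, -0.013, 1.423, 0.008, 1.103, -0.04], TCP at [253.01, -598.71, 302.74] pointing down, gripper open.
Joint ranges: [-3.12, 3.12], [-0.3, 2.06], [-1.34, 1.32], [0.26, 2.42], [-1.36, 4.5], [0.01, 1.98], [-2.84, 2.84]. Speed limits (rad/s): [2.79, 2.79, 3.14, 3.14, 3.14, 3.14, 3.14].

### API

Orientations are given as a 3x3 rotation matrix whose columns are the frame's x, y, z axes.
In Python, from workcell import arm gives the robot as it stands. The module is installed in compiled form; this text tells all that it offers. Calls block until the motion is done:
- arm.goto(position, orientation): joint-space move of the TCP to a pose.
- arm.movel(position, rot=None, rate=150, threshold=None): straight line of the TCP; rot=None keeps the orientation; rate is the mean speed in mm/s. With threshold (N) it stops when the force on the tool has changed by that much, and returns True; else False.
- arm.move_j(angles): joint-space move.
- arm.command_gripper(opening, newtons=None): finger opening in mm; newtons is the grip in N (None keeps the last); returns when the fingers have stopped.
- arm.wait(seconds).
- arm.solve_ik(position, orientation): joint angles nearest the present ones, or None.
- arm.get_state(): the state.
- arm.get_image(name): name is "scene" or "top" or "wrist"; returns the picture (480x640x3 uint8, red, green, blue); there is no depth.
- arm.camera_model(name): a dict with "K" (3x3 intrinsics, pixels), "cam_to_world" (4x4, takes a point from camera to world coordinates); the wrist camera has in their place "tool_from_camera" (4x4, takes a point from camera to tool coordinates, whose origin is the TCP and whose axes are the tool frame's). Camera axes: x right, y down, z forward; pixel columns grow to the right and rows downward; lengths in mm; the calibration is good to about 2 mm. A picture is of the moment at which its call begins: read the wrist's pose just before it. camera_model takes no time and is no camera call.
A pose or a line that the arm cannot do raises arm.PlanningError and nothing moves.
- arm.close_job(): hands the job in, once; it reports no verdict.
The state is a dict: "t": time; "joint_pos": joint angles; "joint_velocities": joint speeds; "effort": joint torques, N m; "eef_pos": TCP position; "ee_rot": TCP orientation; "wrist_force": force on the tool from outside, world axes, zero at the start; "moment": the same for the moment, N m; "width": finger opening in mm.
Only numpy, scipy, OpenCV 4.12 (cv2) and the standard library are available. Lean on these libraries where they do the work, as an engineer would, in place of code of your own. Each camera call takes 0.05 s, during which the arm holds its last target. There are 200 camera calls.

### The job

The hold-down bar of the tube-rack carrier is swung shut, with its eye lying between the two fork plates. Take the long headed pin from the pin stand and push it straight down through the fork and the eye until its steel flange sits flat on the upper fork plate, then let go. Leave the short pin in the stand, and leave the bar shut.

Things in the scene. Friction and masses are not known exactly. Their poses are not given: they have to be found in the camera images.
- long_pin_grip (a point): the long headed pin, loose, upright in the pin stand (pins swap places), 110 g: round black grip 24 mm wide, 44 tall; under it a steel flange 36 wide, 5 thick; then a steel shank 14 wide, 46 long, its last 8 mm tapering to 9. Flange underside 26 mm over the stand's top (short pin: 2 mm). Point: centre of the black grip, 27 mm above the flange's underside, 73 above the shank's end; z up the pin.
- short_pin_grip (a point): the short headed pin, loose, in the other hole of the stand: same flange and black grip, shank only 22 mm, too short to reach the lower fork plate. Point: centre of its grip; z up the pin. The stand is a fixed grey block 55 x 160 x 26 mm, any yaw within 0.35 rad, with two blind holes 80 mm apart along it, 20 deep, 15.5 wide.
- fork_top (a point): the fork at the right end of the fixed carrier (grey plate 120 x 310 mm with an orange tube rack). Point: centre of the hole at the upper plate's top face, 72 mm above the worktop; z up the hole, y along the bar to its pivot. Two level plates 10 mm thick, hole 22 mm wide; the lower one's underside is 36 mm below the point, with 24 mm free below. Tubes (80 mm high) stand over 120 mm away.
- hold_bar (a joint): the steel hold-down bar, swinging level about its pivot post 230 mm from the fork hole: 0 rad is shut, its eye (12 mm thick, hole 24 mm) in line with the fork's holes; it grows as the bar swings out of the fork. Starts within 0.008 rad of shut (at most 2 mm off line); friction holds it, it gives way if pushed sideways.
Mind the look-alikes: they are no part of the job. What is shaped like the part that bears long_pin_grip but orange or red is not meant.

How it is judged:
By the outcome, as a careful person would: the job done as asked, in the order asked, and still so for the second after the job is handed in, with the robot touching nothing.
It also fails if it takes over 38 s, if anything falls off the work surface, if the arm or the gripper's body presses on something with over 40 N, if the wrist force passes 120 N, or if a joint passes its speed limit or range.

## Working session

There is one attempt and no reset: what is moved stays moved. The work goes in short steps, each a Python script; the robot and the scene stay as the last script left them, time stands still between calls to the robot, and variables do not carry over. Pictures are saved under pics/ and viewed, about 8 in all and at most 12, crops included, and the job is handed in when it is done.

```bash
mkdir -p pics; python3 - <<'E'
from workcell import arm
import cv2, numpy as np
for n in ("scene","top"):
    cv2.imwrite(f"pics/{n}0.png", arm.get_image(n)[:,:,::-1])
    m=arm.camera_model(n); print(n,np.round(m["K"],1).tolist(),np.round(m["cam_to_world"],3).tolist())
print(np.round(arm.camera_model("wrist")["tool_from_camera"],3).tolist(),np.round(arm.camera_model("wrist")["K"],1).tolist())
s=arm.get_state();print(s["t"],np.round(s["ee_rot"],3).tolist(),s["width"])
E
```

```text
scene [[505.0, 0.0, 323.4], [0.0, 505.0, 235.2], [0.0, 0.0, 1.0]] [[-0.695, -0.473, 0.541, 31.66], [-0.719, 0.465, -0.517, 511.544], [-0.008, -0.748, -0.663, 688.308], [0.0, 0.0, 0.0, 1.0]]
top [[571.4, 0.0, 326.6], [0.0, 571.4, 250.2], [0.0, 0.0, 1.0]] [[0.023, -0.987, 0.16, 308.409], [-1.0, -0.024, -0.004, 17.278], [0.008, -0.16, -0.987, 1282.646], [0.0, 0.0, 0.0, 1.0]]
[[-0.001, 0.968, 0.253, -69.391], [0.0, -0.253, 0.968, -81.838], [1.0, 0.001, 0.0, 1.194], [0.0, 0.0, 0.0, 1.0]] [[424.2, 0.0, 318.6], [0.0, 424.2, 242.6], [0.0, 0.0, 1.0]]
0.1 [[-0.921, -0.001, 0.389], [-0.389, 0.002, -0.921], [0.0, -1.0, -0.002]] 93.01176930838697
```

View pics/scene0.png

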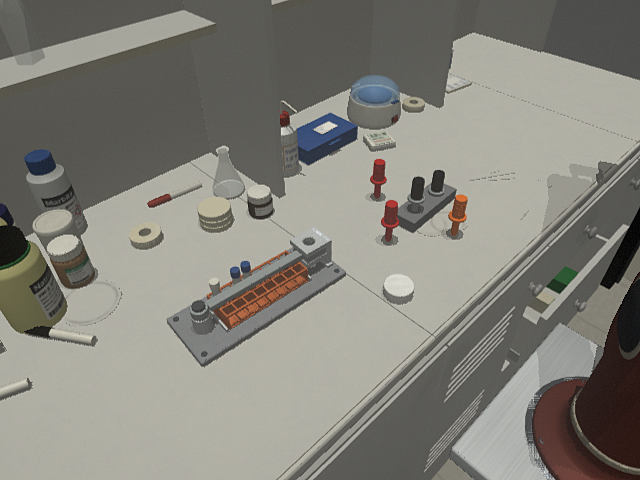

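View pics/top0.png

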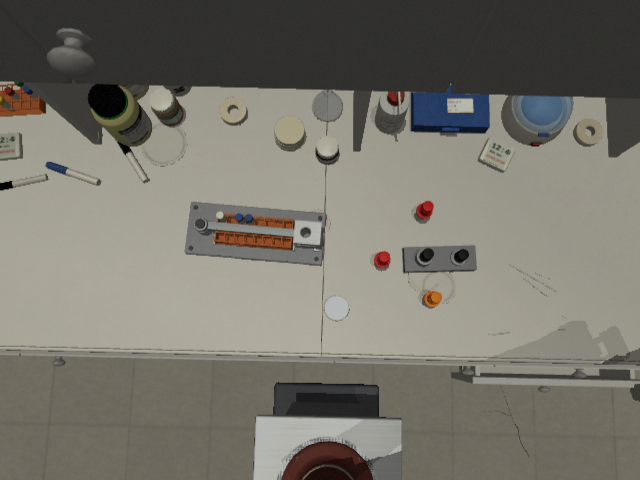

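The black-gripped candidates are top (427,254) / scene (418,187) and top (460,256) / scene (438,180). The look-alikes are red at scene (378,175) and (390,215), and orange at (458,210). The fork is at top (306,232). Next I'll crop the stand and compute rough positions.

```bash
cat > h.py <<'E'
from workcell import arm
import cv2, numpy as np
def cam(n,s=None):
    m=arm.camera_model(n)
    if n!="wrist": return m["K"],m["cam_to_world"]
    T=np.eye(4); T[:3,:3]=s["ee_rot"]; T[:3,3]=s["eef_pos"]
    return m["K"],T@m["tool_from_camera"]
def ray(K,T,uv,z):
    d=T[:3,:3]@np.linalg.solve(K,[uv[0],uv[1],1.]); return T[:3,3]+d*(z-T[2,3])/d[2]
def proj(K,T,p):
    c=T[:3,:3].T@(np.asarray(p)-T[:3,3]); q=K@c; return q[:2]/q[2]
def down(yaw): # tool y down, tool z (jaw direction) at yaw
    z=np.array([np.cos(yaw),np.sin(yaw),0]); y=np.array([0,0,-1.]); return np.c_[np.cross(y,z),y,z]
E
python3 - <<'E'
from h import *
im=cv2.imread("pics/scene0.png"); top=cv2.imread("pics/top0.png")
a=cv2.resize(im[150:250,360:480],None,fx=4,fy=4,interpolation=cv2.INTER_CUBIC)
b=cv2.resize(top[200:280,280:340],(300,400),interpolation=cv2.INTER_CUBIC)
cv2.imwrite("pics/crop1.png",np.hstack([a,b]))
c=cam("top"); s=cam("scene")
for uv in((427,253),(460,255)):
    for zt in (101,77): 
        p=ray(*c,uv,zt); print(uv,zt,p.round(),proj(*s,p).round(1))
p=ray(*c,(306,232),72);print("fork",p.round(),proj(*s,p).round(1))
p2=ray(*c,(201,225),72);print("pivot",p2.round(), np.linalg.norm(p2-p))
for uv in((404,248),(474,246),(476,270),(404,272)): print("stand",ray(*c,uv,26).round())
E
```

```text
(427, 253) 101 [ 500. -198.  101.] [417.9 179.3]
(427, 253) 77 [ 503. -203.   77.] [416.4 187.3]
(460, 255) 101 [ 497. -267.  101.] [439.8 166.2]
(460, 255) 77 [ 501. -273.   77.] [438.3 173.9]
fork [544.  58.  72.] [309.5 239.6]
pivot [554. 284.  72.] 227.12501919388868
stand [ 522. -161.   26.]
stand [ 530. -317.   26.]
stand [ 476. -321.   26.]
stand [ 468. -161.   26.]
```

View pics/crop1.png

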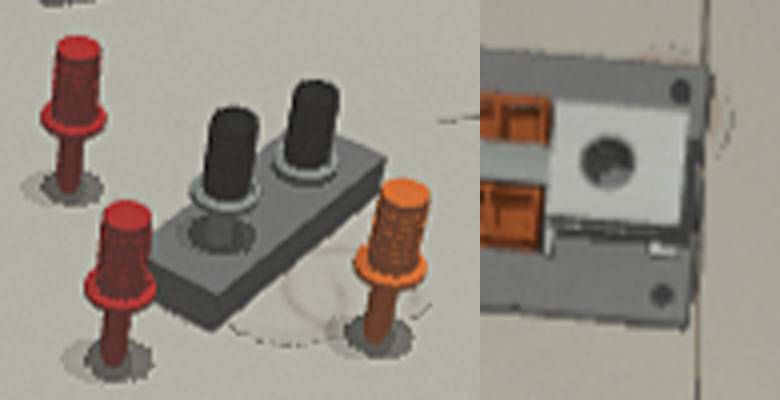

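The crop shows that the nearer black pin, at scene (418,187) / top (427,254), stands with its flange raised well above the stand. That makes it the long pin, at about (500,-198). The other black pin sits flush, so it is the short one. Now a closer look with the wrist camera.

```bash
python3 - <<'E'
from h import *
R=down(0)
for p in([500,-198,263],[500,-198,144],[544,58,256],[544,58,164]): 
    q=arm.solve_ik(p,R); print(None if q is None else np.round(q,2))
arm.command_gripper(60,25)
arm.goto([500,-198,263],R)
s=arm.get_state(); im=arm.get_image("wrist"); c=cam("wrist",s); np.savez("w1.npz",K=c[0],T=c[1])
cv2.imwrite("pics/w1.png",im[:,:,::-1]); print(s["t"],s["eef_pos"])
print(proj(*c,[500,-198,101]),proj(*c,[500,-198,57]))
E
```

```text
[ 0.58  0.51 -0.36  1.79  0.22  0.88  0.12]
[ 0.52  0.67 -0.28  1.91  0.3   0.6   0.04]
[ 0.14  0.54 -0.43  1.78  0.28  0.89 -0.42]
[ 0.07  0.66 -0.34  1.87  0.34  0.67 -0.47]
2.5583 [ 499.59255699 -199.98785132  262.94014082]
[319.03459538 246.9949113 ] [318.98253611 230.31537985]
```

View pics/w1.png

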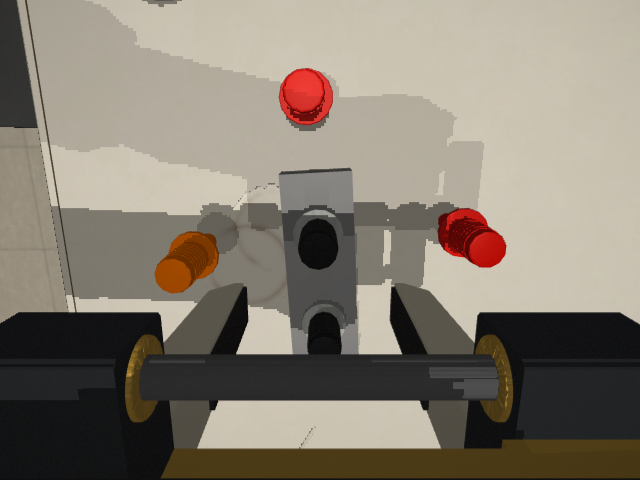

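The wrist view shows the long pin's top at (318,248) against a prediction of (319,247), so the estimate holds. The red and orange decoys are clear of the fingers. I'll grasp, lift and move near the fork, then look.

```bash
python3 - <<'E'
from h import *
R=down(0)
arm.movel([500,-198.5,144],R,rate=120)
s=arm.get_state();print(s["t"],s["eef_pos"].round(2))
arm.command_gripper(10,45); arm.wait(.1)
s=arm.get_state();print(s["t"],s["width"],s["wrist_force"].round(1))
arm.movel([500,-198.5,255],rate=120)
s=arm.get_state();print(s["t"],s["width"],s["eef_pos"].round(2),s["wrist_force"].round(1))
arm.movel([544,58,255],rate=200); arm.wait(.3)
s=arm.get_state(); im=arm.get_image("wrist"); c=cam("wrist",s); np.savez("w2.npz",K=c[0],T=c[1],p=s["eef_pos"])
cv2.imwrite("pics/w2.png",im[:,:,::-1]); 
for n in("scene","top"): cv2.imwrite(f"pics/{n}2.png",arm.get_image(n)[:,:,::-1])
print(s["t"],s["width"],s["eef_pos"].round(2),s["wrist_force"].round(1))
P=s["eef_pos"]
print("tip",proj(*c,P-[0,0,138]),"hole",proj(*c,[544,58,72]))
E
```

```text
3.75 [ 500.48 -198.6   144.64]
4.525 23.78646867073658 [ 0.2 -0.3  1. ]
5.6 23.224888255625036 [ 499.48 -198.41  254.21] [ 0.3  0.3 -1.6]
7.35 23.342378566548593 [544.01  57.38 255.01] [-0.1 -0.7 -1.5]
tip [318.28753968 262.43008175] hole [318.32488857 240.7037789 ]
```

View pics/w2.png

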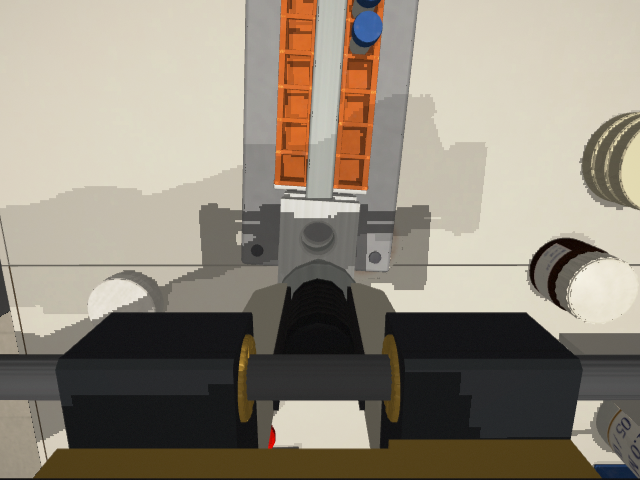

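The hole is at about (317,236), partly hidden by the held pin's flange and tip. I'll zoom in there and on the scene view.

```bash
python3 - <<'E'
from h import *
w=cv2.imread("pics/w2.png")[190:290,270:370]; s=cv2.imread("pics/scene2.png")[150:270,260:360]
f=lambda i,k:cv2.resize(i,None,fx=k,fy=k,interpolation=cv2.INTER_CUBIC)
a=f(w,4.2);b=f(s,3.5);print(a.shape,b.shape)
cv2.imwrite("pics/crop2.png",np.hstack([a,b]))
E
```

```text
(420, 420, 3) (420, 350, 3)
```

View pics/crop2.png

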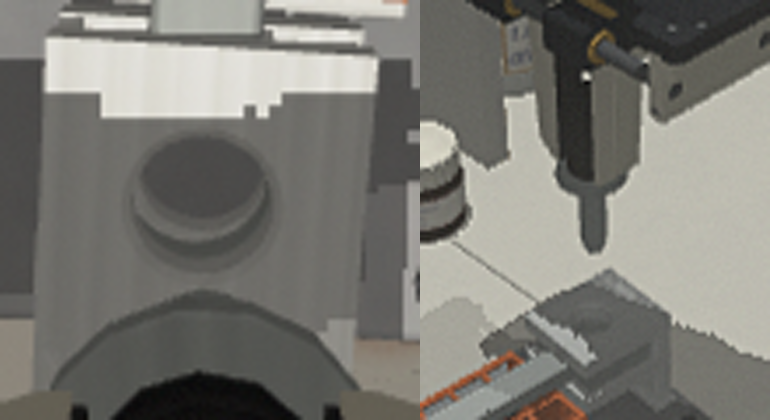

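The rim is fully visible, centred at wrist (317.9,237.4). In the scene view the pin is upright, with its tip at (310,221) and the hole at (309,241). I'll compare where each camera puts them.

```bash
python3 - <<'E'
from h import *
d=np.load("w2.npz"); c=(d["K"],d["T"]); P=d["p"]; s=cam("scene")
print("hole wrist",ray(*c,(317.9,237.4),72).round(1),"scene",ray(*s,(309.1,240.9),72).round(1),"top",ray(*cam("top"),(306,232),72).round(1))
for z in(-92,-87):print("flange rim pred",proj(*c,P+[0,18,z]).round(1))
print("y shift for 1mm",proj(*c,P+[0,19,-92]).round(1))
print("tip scene pred",proj(*s,P-[0,0,138]).round(1), "ray",ray(*s,(310,220.5),P[2]-138).round(1))
# hole centre by ellipse fit in original top image
g=cv2.imread("pics/top0.png",0)[215:250,290:322]; print(g[10:25:1,6:28].tolist())
E
```

```text
hole wrist [543.7  60.2  72. ] scene [541.8  60.4  72. ] top [543.9  57.5  72. ]
flange rim pred [318.2 254.2]
flange rim pred [318.2 257.6]
y shift for 1mm [318.2 252. ]
tip scene pred [308.8 220.6] ray [542.7  55.8 117. ]
[[173, 172, 173, 174, 173, 175, 175, 176, 176, 176, 175, 175, 177, 176, 177, 178, 179, 178, 179, 180, 179, 179], [175, 176, 175, 175, 176, 178, 175, 169, 160, 160, 164, 164, 172, 175, 177, 177, 176, 177, 177, 176, 179, 179], [174, 174, 173, 174, 174, 170, 161, 137, 111, 107, 119, 123, 149, 170, 177, 176, 177, 177, 176, 178, 176, 177], [177, 176, 176, 175, 172, 150, 111, 87, 57, 52, 52, 64, 92, 131, 165, 174, 175, 176, 177, 176, 176, 178], [178, 177, 178, 179, 151, 103, 59, 60, 59, 54, 52, 49, 53, 78, 138, 175, 178, 178, 177, 178, 178, 179], [177, 177, 178, 177, 115, 69, 53, 55, 65, 61, 61, 52, 49, 49, 111, 170, 179, 179, 180, 178, 179, 181], [176, 177, 176, 172, 108, 61, 60, 56, 56, 56, 55, 53, 55, 53, 86, 159, 175, 177, 177, 178, 178, 180], [179, 180, 181, 167, 97, 68, 56, 62, 61, 62, 64, 62, 48, 49, 86, 159, 176, 177, 177, 178, 178, 179], [178, 178, 178, 169, 105, 65, 63, 62, 60, 62, 80, 81, 69, 66, 82, 165, 180, 179, 179, 180, 180, 180], [177, 177, 177, 175, 129, 76, 60, 61, 80, 82, 110, 110, 102, 98, 120, 175, 178, 179, 177, 180, 181, 182], [175, 174, 175, 176, 157, 108, 71, 62, 106, 111, 113, 111, 109, 110, 156, 177, 178, 178, 178, 179, 179, 181], [174, 176, 177, 177, 176, 148, 108, 81, 108, 112, 114, 111, 117, 141, 172, 177, 177, 177, 177, 177, 178, 180], [177, 176, 176, 176, 178, 177, 159, 135, 132, 129, 133, 136, 157, 177, 179, 179, 178, 178, 177, 178, 177, 180], [177, 175, 176, 176, 176, 176, 176, 176, 168, 158, 165, 176, 178, 178, 180, 179, 179, 180, 179, 180, 181, 180], [177, 177, 178, 178, 178, 176, 177, 175, 176, 175, 175, 175, 175, 176, 176, 176, 176, 178, 177, 178, 181, 181]]
```

All cameras agree that the pin sits about 2 mm toward −y in the hand, and that the hole is at about (543.5, 60). The correction is about (−0.6, +4.6). I'll move the tip to just above the plate and check.

```bash
python3 - <<'E'
from h import *
arm.movel([543.4,62.6,255],rate=60)
arm.movel([543.4,62.6,214],rate=80); arm.wait(.2)
s=arm.get_state(); w=arm.get_image("wrist")[190:290,270:370,::-1]; b=arm.get_image("scene")[180:280,260:360,::-1]
f=lambda i,k:cv2.resize(i,None,fx=k,fy=k,interpolation=cv2.INTER_CUBIC)
cv2.imwrite("pics/crop3.png",np.hstack([f(w,4),f(b,4)])); print(s["t"],s["eef_pos"].round(2),s["wrist_force"].round(1))
E
```

```text
8.6083 [543.72  62.69 214.58] [ 0.4  0.5 -1.5]
```

View pics/crop3.png

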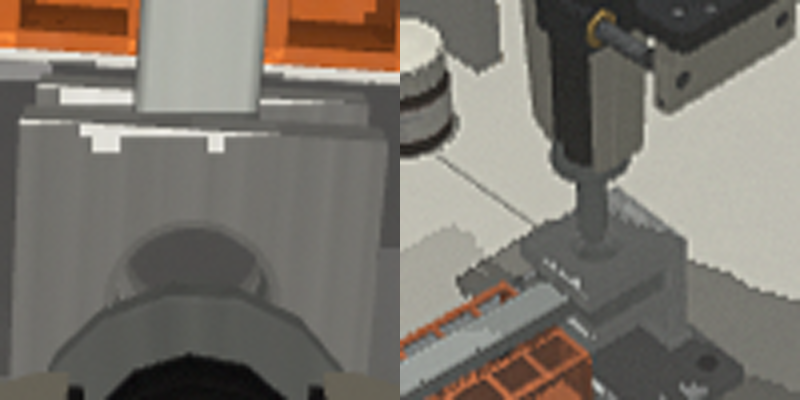

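The tip is over the hole: in the scene crop it is at (592,240) and the hole at about (595,247), the gap being the remaining height. I'll descend with a force guard.

```bash
python3 - <<'E'
from h import *
r=arm.movel([543.4,62.2,172],rate=45,threshold=8)
s=arm.get_state(); print(r,s["t"],s["eef_pos"].round(2),s["wrist_force"].round(1))
if not r:
    r=arm.movel([543.4,62.2,162],rate=20,threshold=8)
    s=arm.get_state(); print(r,s["t"],s["eef_pos"].round(2),s["wrist_force"].round(1))
arm.wait(.1);b=arm.get_image("scene")[180:280,260:360,::-1]
cv2.imwrite("pics/crop4.png",cv2.resize(b,None,fx=4,fy=4,interpolation=cv2.INTER_CUBIC))
E
```

```text
False 9.7917 [543.64  62.29 172.28] [-0.4 -0.1 -0.9]
True 10.225 [543.41  62.18 163.97] [ 0.3 -0.6  3.6]
```

View pics/crop4.png

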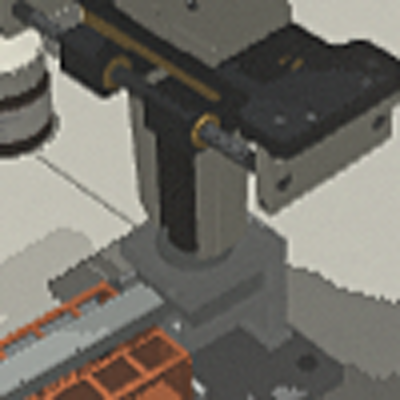

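Contact came at z = 164, the seated height, and the flange is on the plate. I'll release, retreat and check.

```bash
python3 - <<'E'
from h import *
arm.command_gripper(55); s=arm.get_state(); p=s["eef_pos"]; print(s["width"],s["wrist_force"].round(1))
arm.movel([p[0],p[1],p[2]+110],rate=120); 
arm.movel([543,-60,p[2]+110],rate=200);arm.wait(.2)
s=arm.get_state(); print(s["t"],s["eef_pos"].round(1),s["wrist_force"].round(1))
f=lambda i,k:cv2.resize(i[:,:,::-1],None,fx=k,fy=k,interpolation=cv2.INTER_CUBIC)
b=arm.get_image("scene"); t=arm.get_image("top")
sc=f(b[150:300,160:360],2); tp=f(t[190:290,180:340],2.4)
tp=cv2.resize(tp,(400,250)); cv2.imwrite("pics/fin.png",np.vstack([sc,tp]))
E
```

```text
55.022131467160406 [ 0.1 -0.3 -0. ]
13.1167 [543.1 -58.1 273.3] [ 0.4  0.1 -0.3]
```

View pics/fin.png

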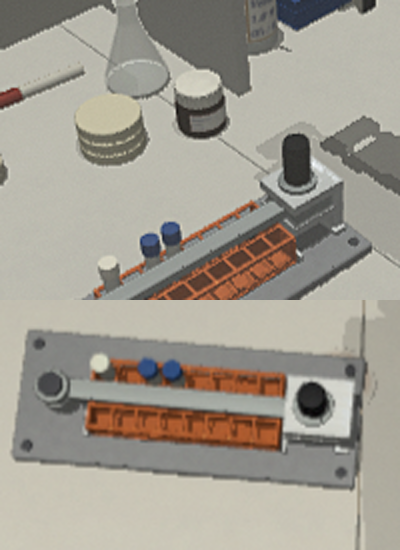

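The pin stands upright with its flange flat on the upper plate, the bar is still shut, and the gripper is clear. I'm handing the job in.

```bash
python3 -c "
from workcell import arm
arm.close_job()"
```

```text
the job is handed in; nothing more can be done
```

I took the long pin, the black one with its flange raised above the stand, and pushed it down through the fork and eye. I let go once its flange was on the upper plate, and handed the job in at about 13 s.

**Insertion:** The pin sat about 2 mm off-centre in the hand, so I corrected the position by about 4.6 mm along the bar before going in. It met no resistance until contact at TCP z = 164.0 mm, against about 164–164.6 mm expected for a seated flange.

**Last checks:** After I released it and backed off, the scene and top pictures showed the pin upright, its flange flat on the plate and the bar still shut. The wrist force was near zero.

**Disagreements and limits:** The cameras differed by up to 3 mm on where the fork hole is, which was within the clearance. I never reached for the short pin, but I did not take a final picture of the stand.

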